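# Lids back on the storage canisters

## Task

The washed wooden lids are lying on the wooden draining board: put all four back on the open white canisters, each on the canister of its own shape and size, so that it sits flat in the mouth. Let the canisters stand about where they are, and leave the salt shaker and the tea light standing in their places.

Things in the scene. Friction and masses are not known exactly. Their poses are not given: they have to be found in the camera images.
- lid_small: Loose wooden lid, round, 58 mm across, lying right way up on a low wooden board (top 14 mm above the worktop). From below: spigot 36 mm across, 10 mm deep, that enters the canister; plate 8 mm thick; a round knob 22 mm across, 26 mm tall, in the middle; 44 mm tall in all, about 0.08 kg. Origin: centre of the underside of the spigot; z up.
- canister_small: Loose open white ceramic storage canister standing on the worktop, round, 56 mm across outside, 70 mm tall, walls 5 mm, mouth 46 mm across, empty, about 0.7 kg. Origin: centre of the underside; z up. Its own lid has the same shape; seated, its spigot has 5 mm of play on each side, its plate lies on the rim, its origin is 60 mm above the canister's.
- lid_large: Loose wooden lid, round, 82 mm across, lying right way up on a low wooden board (top 14 mm above the worktop). From below: spigot 60 mm across, 10 mm deep, that enters the canister; plate 8 mm thick; a round knob 22 mm across, 26 mm tall, in the middle; 44 mm tall in all, about 0.08 kg. Origin: centre of the underside of the spigot; z up.
- canister_large: Loose open white ceramic storage canister standing on the worktop, round, 80 mm across outside, 80 mm tall, walls 5 mm, mouth 70 mm across, empty, about 0.7 kg. Origin: centre of the underside; z up. Its own lid has the same shape; seated, its spigot has 5 mm of play on each side, its plate lies on the rim, its origin is 70 mm above the canister's.
- lid_square: Loose wooden lid, square, 66 x 66 mm, lying right way up on a low wooden board (top 14 mm above the worktop). From below: spigot 44 x 44 mm, 10 mm deep, that enters the canister; plate 8 mm thick; a straight bar grip 36 mm long (along x) and 14 mm wide (along y), 26 mm tall, in the middle; 44 mm tall in all, about 0.08 kg. Origin: centre of the underside of the spigot; z up.
- canister_square: Loose open white ceramic storage canister standing on the worktop, square, 64 x 64 mm outside, 90 mm tall, walls 5 mm, mouth 54 x 54 mm, empty, about 0.7 kg. Origin: centre of the underside; z up. Its own lid has the same shape; seated, its spigot has 5 mm of play on each side, its plate lies on the rim, its origin is 80 mm above the canister's.
- lid_oblong: Loose wooden lid, oblong, 82 mm (along x) x 52 mm (along y), lying right way up on a low wooden board (top 14 mm above the worktop). From below: spigot 60 mm (along x) x 30 mm (along y), 10 mm deep, that enters the canister; plate 8 mm thick; a straight bar grip 36 mm long (along x) and 14 mm wide (along y), 26 mm tall, in the middle; 44 mm tall in all, about 0.08 kg. Origin: centre of the underside of the spigot; z up.
- canister_oblong: Loose open white ceramic storage canister standing on the worktop, oblong, 80 mm (along x) x 50 mm (along y) outside, 65 mm tall, walls 5 mm, mouth 70 mm (along x) x 40 mm (along y), empty, about 0.7 kg. Origin: centre of the underside; z up. Its own lid has the same shape; seated, its spigot has 5 mm of play on each side, its plate lies on the rim, its origin is 55 mm above the canister's.
- salt_shaker: Bystander: upright salt shaker, glass with a grey-white domed top, 44 mm across, 90 mm tall. Origin: centre of the underside.
- tea_light: Bystander: small tea light candle in a pale cup, 38 mm across, 15 mm tall, no grip. Origin: centre of the underside.

How it is judged:
By the outcome, as a careful person would: the job done as asked, in the order asked, and still so for the second after the job is handed in, with the robot touching nothing.
It also fails if it takes over 88 s, if anything falls off the work surface, if the arm or the gripper's body presses on something with over 40 N, if the wrist force passes 120 N, or if a joint passes its speed limit or range.

## Robot

A 6-joint arm with a two-finger parallel gripper is mounted at the origin on a cart in front of the work surface, level with it; the furniture and walls round the work are solid. World frame = base frame: x ahead of the robot, y to its left, z up, the work surface at z = 0. Lengths are in mm, angles in rad, forces in N, time in s.
With the tool pointing down it reaches from about 275 to 750 mm from the base axis. Payload 10.2 kg.
Tool frame: the origin (TCP) lies where the fingers leave the gripper's body, on its centre line; the fingertips stand 73 mm ahead of it and the grasp point (between the pads) lies 54 mm ahead of it; z points along the fingers, y is the line along which they close (so a half turn about z gives the same grasp; the last joint's range is limited). The gripper opens to 85 mm and grips with 20 to 120 N. Pads are 22 mm wide; open, the fingers measure 114 mm over their backs; the gripper's body (76 mm by 85 mm) begins 54 mm behind the grasp point. The pads swing forward as they close: fully open they stand 13 mm farther back than shut.
Start: joints at [1.084, 0.313, 1.498, -0, 1.331, -0.223], TCP at [136.907, 506.841, 303.894] pointing down, gripper open.
Joint ranges: [-2.94, 2.94], [-0.97, 2.17], [0.19, 2.56], [-1.23, 4.37], [0.02, 3.11], [-2.88, 2.88]. Speed limits (rad/s): [2.39, 2.39, 3.01, 3.14, 3.14, 3.14].

## Interface

Orientations are given as a unit quaternion [w, x, y, z].
In Python, from rig import ctrl gives the robot as it stands.
- The arm moves only by the shell command python3 -m creep 'ROWS' [OPENING] [FORCE]. ROWS is JSON, a list that holds one entry, the list of rows, each a list of 6 numbers: the shift along the world's x, y, z in units of 25 mm (1.0 is 25 mm), then the turn, a rotation vector about the world's x, y, z in units of 5 degrees (1.0 is 5 degrees). In form: [[[x, y, z, ax, ay, az], ...]]. A call has 1 to 20 rows; each row is the pose to reach, as a shift and turn from the pose commanded when the call began; what a row does not reach only later rows make up. A row lasts 1/12 s, in which the tool goes at most 41.7 mm and 7.16 degrees, less where a joint would pass 70% of its speed; a pose out of reach is approached as far as the arm can. A call with a gripper value outside its range is refused whole. OPENING is the finger opening in mm, from 0 to 85.4, set as the call begins (- or left out, the last holds). The fingers move at their own pace and stop on an object; FORCE is the grip in N (left out, the last holds). Time passes only in rows, so rows that repeat a pose let the fingers close. It gives the time, the measured TCP pose, the force, the opening and the grip force at its end, in the units of the state.
- ctrl.sense(): the state, without advancing time (a new reading comes with each control period).
- ctrl.capture(name): name is "side" or "top" or "wrist"; returns a dict with "image" (384x512x3 uint8, red, green, blue), "fx", "fy", "cx", "cy" (pixels), "R" (3x3) and "t" (3): a world point X has camera coordinates R X + t. Camera axes: x right, y down, z forward; pixel columns grow to the right and rows downward; lengths in mm; the calibration is good to about 2 mm. A picture is of the moment at which its call begins. There is no depth.
- ctrl.finish_job(): hands the job in; it is judged then, once.
The state is a dict: "time_s": time; "joints": joint angles; "dq": joint speeds; "tau": joint torques, N m; "eef_pos": TCP position; "ee_rot": TCP orientation; "force": force on the tool from outside, world axes, zero at the start; "wrist_torque": the same for the moment, N m; "grip_width": opening from 0.0 (shut) to 1.0 (fully open); "grip_force": force on a finger pad.
Only numpy, scipy, OpenCV 4.12 (cv2) and the standard library are available. Lean on these libraries where they do the work, as an engineer would, in place of code of your own. Each camera call takes 0.05 s, during which the arm holds its last target. There are 200 camera calls.

## Working session

There is one attempt and no reset: what is moved stays moved. The work goes in short steps, Python scripts to look and compute and a shell command to move; the robot and the scene stay as the last step left them, time stands still between calls to the robot, and variables do not carry over. Pictures are saved under pics/ and viewed, at most 16 in all, crops included, and the job is handed in when it is done.

```bash
mkdir -p pics; ls
python3 - <<'E'
from rig import ctrl
import cv2
print(ctrl.sense())
for n in("top","side","wrist"):
    c=ctrl.capture(n); cv2.imwrite(f"pics/{n}0.png",c["image"][:,:,::-1]); print(n,c["fx"],c["cx"],c["cy"],c["R"],c["t"])
E
```

```text
pics
{'time_s': 0.0, 'joints': array([ 1.08361202e+00,  3.13494831e-01,  1.49845900e+00,  2.19773014e-05,
        1.33097883e+00, -2.23385533e-01]), 'dq': array([ 0.00230112, -0.00115369, -0.00124838,  0.00139804, -0.00055146,
        0.00081515]), 'tau': array([ 1.01393875e-03, -4.12285924e+01, -2.59725237e+01, -1.93125734e-04,
        4.30302156e-03,  7.20641765e-06]), 'eef_pos': array([136.81594397, 506.69053207, 303.30381718]), 'ee_rot': array([-2.43070945e-04,  1.31519830e-01,  9.91313313e-01, -6.24445686e-04]), 'force': array([ 0.21019749,  0.16813166, -0.04974152]), 'wrist_torque': array([0.01264448, 0.0165579 , 0.09563506]), 'grip_force': 0.0, 'grip_width': 0.9989652429580198}
top 483.7041613371003 251.07429532229347 183.3819323500609 [[ 0.0213697  -0.99970274 -0.01173772]
 [-0.98589965 -0.01912277 -0.16624139]
 [ 0.16596752  0.01512474 -0.98601523]] [ -87.2857053   524.05888193 1038.32924506]
side 414.2198143939975 258.806879629935 191.1408727242258 [[ 0.87059431 -0.49156428  0.02073895]
 [-0.30236761 -0.56781483 -0.76561096]
 [ 0.38812288  0.66026576 -0.64296948]] [-472.56000465  147.8531675   767.69369783]
wrist 298.49334509303327 256.58832350440696 196.6625140195762 [[ 0.26079495  0.96539336 -0.00128946]
 [ 0.91491956 -0.24673309  0.3194448 ]
 [ 0.30807173 -0.08448934 -0.94760401]] [-524.74892152  -41.06801747  381.09893945]
```

View pics/top0.png

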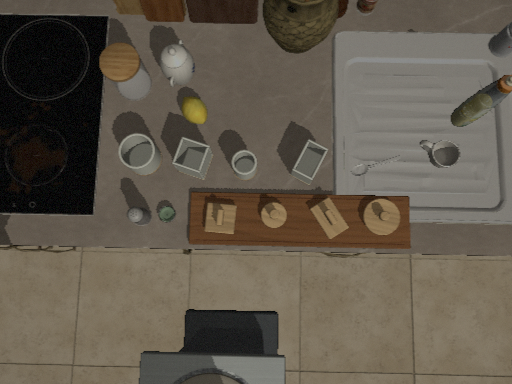

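View pics/side0.png

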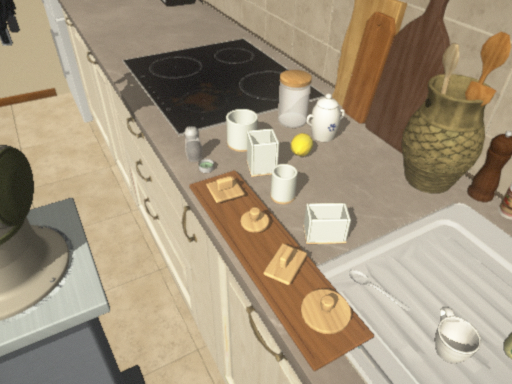

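The top view shows the lids on the board: square (220,217), small (274,214), oblong (328,217) and large (382,217). The canisters are large (140,153), square (192,158), small (244,164) and oblong (310,160). The shaker is at (137,214) and the tea light at (166,213). The side view shows the same layout with nothing hidden.

```bash
cat > h.py <<'E'
from rig import ctrl
import cv2, numpy as np
def cap(n,save=None):
    c=ctrl.capture(n)
    if save: cv2.imwrite(f"pics/{save}.png",c["image"][:,:,::-1])
    return c
def ray(c,u,v):
    R=np.array(c["R"]);d=R.T@np.array([(u-c["cx"])/c["fx"],(v-c["cy"])/c["fy"],1]);return -R.T@np.array(c["t"]),d
def onz(c,u,v,z):
    o,d=ray(c,u,v);return o+d*(z-o[2])/d[2]
def tri(c1,p1,c2,p2):
    o1,d1=ray(c1,*p1);o2,d2=ray(c2,*p2)
    s=np.linalg.lstsq(np.stack([d1,-d2],1),o2-o1,rcond=None)[0]
    a=o1+d1*s[0];b=o2+d2*s[1];return (a+b)/2,np.linalg.norm(a-b)
def blobs(m,amin=60,amax=6000):
    cs,_=cv2.findContours(m.astype(np.uint8),cv2.RETR_EXTERNAL,cv2.CHAIN_APPROX_NONE)
    return [(k,cv2.minAreaRect(k)) for k in cs if amin<cv2.contourArea(k)<amax]
def woodm(im):
    h=cv2.cvtColor(im,cv2.COLOR_RGB2HSV);return cv2.inRange(h,(10,60,140),(25,200,255))
E
python3 - <<'E'
from h import *
t=cap("top");s=cap("side")
for n,c in(("top",t),("side",s)):
    im=c["image"];h=cv2.cvtColor(im,cv2.COLOR_RGB2HSV)
    pts=[(213,227),(264,217),(320,217),(370,220),(250,235),(300,200)] if n=="top" else [(212,190),(247,222),(275,265),(310,315),(270,235)]
    print(n,[h[v,u].tolist() for u,v in pts])
    for k,r in blobs(woodm(im)): print(np.round(r[0]),np.round(r[1]),round(r[2]),cv2.contourArea(k))
g=cv2.resize(t["image"][120:250,90:410,::-1],None,fx=2.5,fy=2.5,interpolation=cv2.INTER_CUBIC)
g2=cv2.resize(s["image"][90:370,170:380,::-1],None,fx=1,fy=1)
cv2.imwrite("pics/c1.png",g)
E
```

```text
top [[18, 109, 133], [18, 106, 137], [18, 105, 138], [18, 105, 141], [14, 154, 88], [13, 147, 92]]
[379. 228.] [32. 12.] 12 212.0
[272. 223.] [19.  8.] 6 99.0
[329. 218.] [36. 21.] 56 287.0
[279. 212.] [14. 16.] 9 117.0
[385. 205.] [27.  9.] 14 119.5
[196. 113.] [16. 18.] 0 210.0
side [[18, 118, 218], [19, 113, 233], [18, 117, 226], [19, 115, 231], [14, 147, 154]]
[504. 183.] [11. 23.] 13 82.5
[506. 166.] [19.  9.] 90 72.5
[450. 160.] [10. 22.] 75 93.0
[484. 150.] [ 9. 32.] 20 100.5
[443. 142.] [37. 16.] 37 248.0
[464. 138.] [13. 18.] 90 106.0
[301. 143.] [21. 25.] 45 103.5
[449. 126.] [23. 37.] 65 295.0
[504. 106.] [15. 23.] 0 155.5
[296.  78.] [32. 19.] 0 461.5
[476.  60.] [119.  71.] 90 5875.5
```

View pics/c1.png

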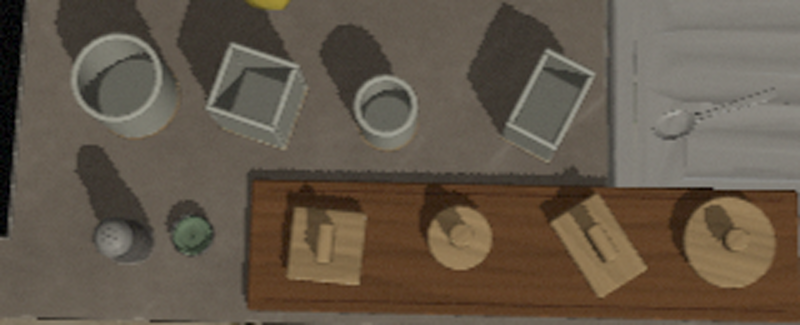

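The crop shows all four rims clear and the lids apart, so hue should separate the lids from the board. I'll measure the lids and rims in both views.

```bash
cat >> h.py <<'E'
def lidm(im,vmin=60):
    h=cv2.cvtColor(cv2.GaussianBlur(im,(3,3),0),cv2.COLOR_RGB2HSV);m=cv2.inRange(h,(16,70,vmin),(24,140,255))
    return cv2.morphologyEx(m,cv2.MORPH_CLOSE,np.ones((5,5)))
E
python3 - <<'E'
from h import *
t=cap("top");s=cap("side")
def get(c,x0,x1,y0,y1,key):
    m=lidm(c["image"]);k=np.zeros_like(m);k[y0:y1,x0:x1]=1
    return sorted(blobs(m*k,200),key=key)
T=get(t,185,415,190,250,lambda b:b[1][0][0]);S=get(s,190,380,165,345,lambda b:b[1][0][1])
print(len(T),len(S))
for a,b in zip(T,S):
    P,e=tri(t,a[1][0],s,b[1][0]);q=[onz(t,*x,32)[:2] for x in cv2.boxPoints(a[1])]
    print(np.round(P),round(e,1),"plane32",np.round(onz(t,*a[1][0],32)),"size",np.linalg.norm(q[0]-q[1]).round(),np.linalg.norm(q[1]-q[2]).round(),"ang01",np.degrees(np.arctan2(*(q[1]-q[0])[::-1])).round())
# rims rough: crop px -> image px /2.5+(90,120)
for n,u,v,z in(("large",117,77,80),("square",254,84,90),("small",386,104,70),("oblong",550,97,65),("salt",115,236,80),("tea",190,234,15)):
    print(n,np.round(onz(t,u/2.5+90,v/2.5+120,z)))
E
```

```text
4 4
[449.  -9.  32.] 2.0 plane32 [448.  -9.  32.] size 67.0 68.0 ang01 -4.0
[ 459. -128.   28.] 1.0 plane32 [ 458. -128.   32.] size 56.0 56.0 ang01 -89.0
[ 458. -253.   25.] 0.2 plane32 [ 457. -252.   32.] size 57.0 88.0 ang01 -56.0
[ 460. -369.   26.] 0.4 plane32 [ 460. -367.   32.] size 80.0 80.0 ang01 -89.0
large [587. 175.  80.]
square [581.  53.  90.]
small [569. -61.  70.]
oblong [ 580. -206.   65.]
salt [447. 168.  80.]
tea [457. 116.  15.]
```

```bash
python3 -m creep '[[[5,-6,0,0,0,1],[10,-12,0,0,0,2],[14,-18,0,0,0,3],[14,-18,0,0,0,3],[14,-18,0,0,0,3],[14,-18,0,0,0,3],[14,-18,0,0,0,3],[14,-18,0,0,0,3],[14,-18,0,0,0,3],[14,-18,0,0,0,3],[14,-18,0,0,0,3],[14,-18,0,0,0,3],[14,-18,0,0,0,3],[14,-18,0,0,0,3],[14,-18,0,0,0,3],[14,-18,0,0,0,3],[14,-18,0,0,0,3],[14,-18,0,0,0,3]]]' 60 30
python3 -c "
from h import *
c=cap('wrist','w1');print(-np.array(c['R']).T@c['t'])"
```

```text
time_s: 1.85
eef_pos: [486.4, 57.7, 304.0]
ee_rot: [0.0, 0.0, 1.0, 0.0]
force: [0.4, 0.2, 0.5]
grip_width: 0.701
grip_force: 0.0
[403.67252236  58.16998397 374.17161526]
```

View pics/w1.png

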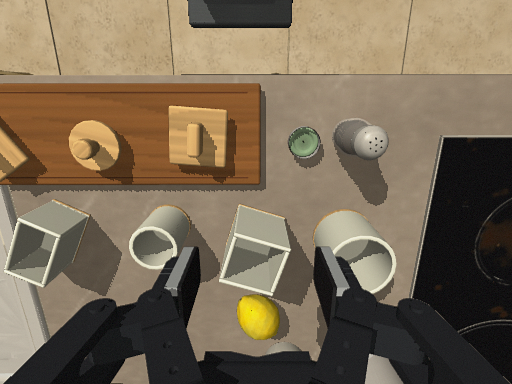

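The wrist view shows the rims: large (358,263), square (256,263), small (158,247) and oblong (35,255). The square lid is at (198,136) and the small lid at (94,147). Next I'll take the rim masks and grip tops.

Run:
```python
from h import *
c=cap("wrist");im=c["image"];h=cv2.cvtColor(im,cv2.COLOR_RGB2HSV)
for p in((256,238),(230,255),(280,275),(350,225),(390,270),(150,240),(250,225),(60,215),(300,200)):print(p,h[p[1],p[0]])
g=cv2.resize(im[195:305,0:400,::-1],None,fx=2,fy=2,interpolation=cv2.INTER_CUBIC)
g2=cv2.resize(im[85:195,0:400,::-1],None,fx=2,fy=2,interpolation=cv2.INTER_CUBIC)
cv2.imwrite("pics/c2.png",np.vstack([g,g2]))
```

```text
(256, 238) [ 26  40 174]
(230, 255) [ 25  36 186]
(280, 275) [ 25  40 142]
(350, 225) [ 27  35 194]
(390, 270) [ 27  37 132]
(150, 240) [24 40 90]
(250, 225) [ 24  38 168]
(60, 215) [ 25  38 153]
(300, 200) [ 18  65 145]
```

View pics/c2.png

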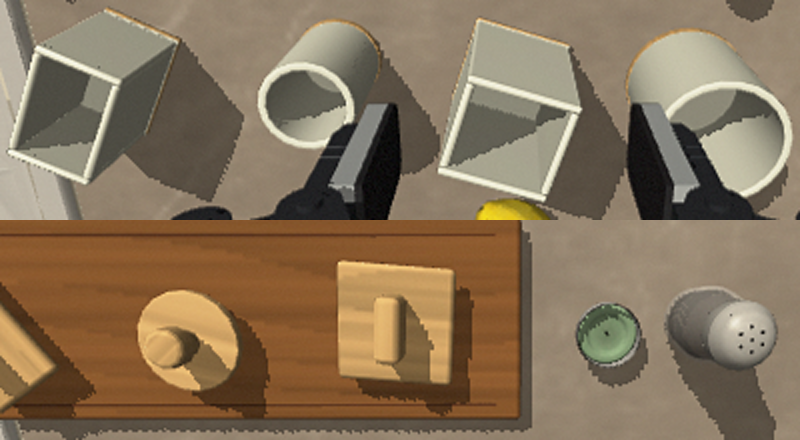

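Run:
```python
from h import *
t=cap("top");w=cap("wrist")
W=lambda p:(p[0]/2,p[1]/2+195); T=lambda p:(p[0]/2.5+90,p[1]/2.5+120)
for n,z,pw,tc in(("square",90,[(470,77),(582,107),(546,201),(440,172)],(254,85)),("oblong",65,[(38,44),(118,82),(88,184),(10,153)],(550,99)),("small",70,[(306,105)],(386,104)),("large",80,[(729,140)],(117,77))):
    q=np.array([onz(w,*W(p),z)[:2] for p in pw]);print(n,"wrist",q.mean(0).round(1),"tri",[np.round(x,1) for x in tri(w,W(np.mean(pw,0)),t,T(tc))])
    if len(pw)>1:
        d=np.roll(q,-1,0)-q;print("  sides",np.linalg.norm(d,axis=1).round(),np.degrees(np.arctan2(d[:,1],d[:,0])).round(1))
    else:
        pr={"small":[(257,105),(355,105)],"large":[(729,80),(793,140)]}[n];print("  ",[onz(w,*W(p),z)[:2].round(1) for p in pr])
L=lambda p:(p[0]/2,p[1]/2+85-110)
for n,z,p in(("sqbar",58,(388,330)),("smallknob",58,(165,349))): print(n,onz(w,*L(p),z).round(1))
m=lidm(w["image"]);m[:85]=0;m[195:]=0;m[:,260:]=0
for k,r in blobs(m,800):
    q=np.array([onz(w,*x,32)[:2] for x in cv2.boxPoints(r)]);d=q[1]-q[0];print("plate",q.mean(0).round(1),np.linalg.norm(d).round(),np.degrees(np.arctan2(d[1],d[0])).round(1))
```

```text
square wrist [578.8  55.9] tri [array([582. ,  54.9,  82.4]), np.float64(2.2)]
  sides [62. 62. 62. 61.] [  73.4  -17.  -108.   162.7]
oblong wrist [ 578.6 -205. ] tri [array([ 578.2, -205.9,   63.5]), np.float64(0.1)]
  sides [46. 76. 47. 78.] [  59.4  -25.6 -117.6  153.7]
small wrist [567.7 -60.3] tri [array([569.9, -61.4,  66.6]), np.float64(0.8)]
   [array([567.7, -88.3]), array([567.7, -32.3])]
large wrist [584.6 179.6] tri [array([586.7, 177.8,  77.9]), np.float64(5.4)]
   [array([547.3, 175.3]), array([584.6, 215.7])]
sqbar [447.7  -7.7  58. ]
smallknob [ 457.6 -126.8   58. ]
plate [ 470.  -222.8] 31.0 90.0
plate [ 457.1 -127.3] 57.0 90.0
plate [447.6  -9.5] 66.0 170.9
```

```bash
python3 -m creep '[[[-1.55,-2.65,-2,0,0,-0.8],[-1.55,-2.65,-4,0,0,-0.8],[-1.55,-2.65,-5,0,0,-0.8],[-1.55,-2.65,-6,0,0,-0.8],[-1.55,-2.65,-6.8,0,0,-0.8],[-1.55,-2.65,-7.4,0,0,-0.8],[-1.55,-2.65,-7.8,0,0,-0.8],[-1.55,-2.65,-7.8,0,0,-0.8],[-1.55,-2.65,-7.8,0,0,-0.8],[-1.55,-2.65,-7.8,0,0,-0.8]]]' 50 30 && python3 -m creep '[[[0,0,0,0,0,0],[0,0,0,0,0,0],[0,0,0,0,0,0],[0,0,0,0,0,0],[0,0,0,0,0,0],[0,0,0,0,0,0],[0,0,0,0,0,0],[0,0,0,0,0,0],[0,0,0,0,0,0],[0,0,0,0,0,0]]]' 5 30
python3 -c "
from h import *
c=cap('wrist','w2')"
```

```text
time_s: 2.88
eef_pos: [448.6, -9.3, 109.7]
ee_rot: [0.001, 0.036, 0.999, -0.0]
force: [0.1, -0.2, 0.1]
grip_width: 0.587
grip_force: 0.0
time_s: 3.72
eef_pos: [448.4, -9.4, 109.4]
ee_rot: [0.0, 0.036, 0.999, -0.0]
force: [-1.2, 1.3, 6.2]
grip_width: 0.16
grip_force: 31.8
```

View pics/w2.png

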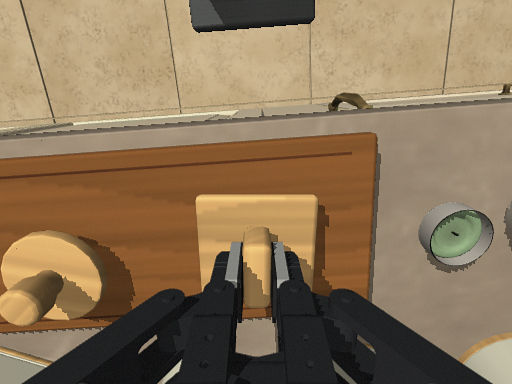

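The square lid is gripped (13.6 mm) and its edges line up with the tool. Now I'll lift it and hover over the square canister.

```bash
python3 -m creep '[[[0,0,1,0,0,0],[0,0,2.5,0,0,0],[0,0,4,0,0,0],[1.3,0.65,4.2,0,0,-0.7],[2.6,1.3,4.2,0,0,-1.4],[3.9,1.95,4.2,0,0,-2],[5.26,2.6,4,0,0,-2.6],[5.26,2.6,3.6,0,0,-2.6],[5.26,2.6,3.6,0,0,-2.6],[5.26,2.6,3.6,0,0,-2.6],[5.26,2.6,3.6,0,0,-2.6]]]'
python3 -c "
from h import *
c=cap('wrist','w3');c=cap('side','s3')
a=cv2.imread('pics/w3.png');b=cv2.imread('pics/s3.png')[70:270,150:400]
cv2.imwrite('pics/c3.png',np.hstack([cv2.resize(a[0:384,60:460],(400,384)),cv2.resize(b[:192],None,fx=1.6,fy=2)[:384]]))"
```

```text
time_s: 4.68
eef_pos: [579.0, 55.2, 199.3]
ee_rot: [-0.0, 0.149, 0.989, -0.0]
force: [-0.5, -0.4, -0.1]
grip_width: 0.158
grip_force: 30.8
```

View pics/c3.png

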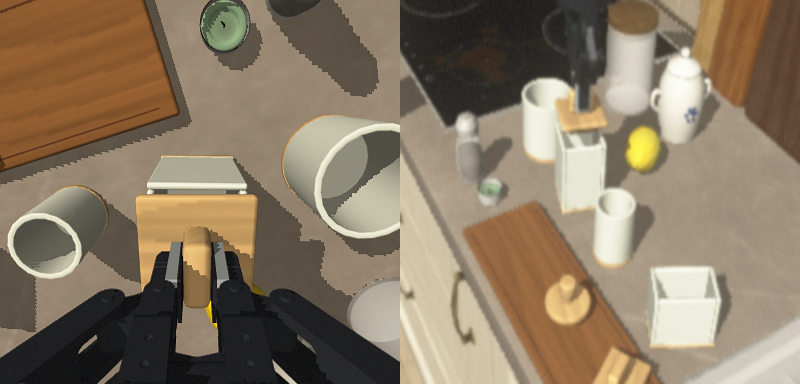

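Sideways it lines up: lid centre and canister centre are both at column 196. Next, the fore-aft offset from the near edges of rim and plate.

Run:
```python
from h import *
c=cap("wrist");im=c["image"];print([im[v,215].tolist() for v in range(180,200)])
o=np.array([580,55.5]);e=ctrl.sense()["eef_pos"][:2];ax=np.array([np.cos(np.radians(-17)),np.sin(np.radians(-17))])
for v in(184,187,190,192,194,195): print(v,"rim90",((onz(c,256.6,v,90)[:2]-e)@ax).round(1),"plate bottom114/top122",((onz(c,256.6,v,122)[:2]-e)@ax).round(1))
```

```text
[[169, 168, 145], [203, 198, 173], [245, 242, 223], [243, 241, 223], [243, 241, 224], [234, 232, 210], [214, 210, 182], [182, 180, 156], [105, 104, 91], [81, 79, 69], [77, 77, 67], [79, 79, 69], [79, 79, 69], [72, 73, 65], [153, 119, 76], [207, 161, 100], [225, 177, 111], [234, 192, 120], [242, 201, 126], [238, 199, 125]]
184 rim90 -30.5 plate bottom114/top122 -39.8
187 rim90 -28.5 plate bottom114/top122 -38.2
190 rim90 -26.6 plate bottom114/top122 -36.6
192 rim90 -25.2 plate bottom114/top122 -35.5
194 rim90 -23.9 plate bottom114/top122 -34.4
195 rim90 -23.2 plate bottom114/top122 -33.9
```

```bash
python3 -m creep '[[[0,0,-0.4,0,0,0],[0,0,-0.7,0,0,0],[0,0,-0.92,0,0,0],[0,0,-0.94,0,0,0],[0,0,-0.94,0,0,0],[0,0,-0.94,0,0,0]]]' && python3 -m creep '[[[0,0,0,0,0,0],[0,0,0,0,0,0],[0,0,0,0,0,0],[0,0,0,0,0,0],[0,0,0,0,0,0],[0,0,1,0,0,0],[0,0,2.5,0,0,0],[0,0,4,0,0,0],[0,0,4,0,0,0],[0,0,4,0,0,0]]]' 45 30
python3 - <<'E'
from h import *
c=cap('wrist','w4');m=lidm(c["image"]);print([(np.round(r[0]),np.round(r[1]),r[2]) for k,r in blobs(m,800,60000)])
w=c["image"][:,:,::-1];s=cap('side')["image"][70:262,150:400,::-1]
cv2.imwrite('pics/c4.png',np.hstack([w[:,60:460],cv2.resize(s,(400,384))]))
E
```

```text
time_s: 5.33
eef_pos: [579.6, 55.5, 175.0]
ee_rot: [-0.0, 0.149, 0.989, -0.0]
force: [0.4, 0.2, 0.2]
grip_width: 0.158
grip_force: 31.6
time_s: 6.17
eef_pos: [580.1, 55.6, 277.4]
ee_rot: [0.002, 0.149, 0.989, 0.0]
force: [-0.2, 0.4, 0.4]
grip_width: 0.53
grip_force: 0.0
[(array([256., 191.]), array([72., 78.]), 90.0), (array([ 50., 115.]), array([64., 52.]), 33.690067291259766), (array([68., 28.]), array([ 56., 136.]), 90.0)]
```

View pics/c4.png

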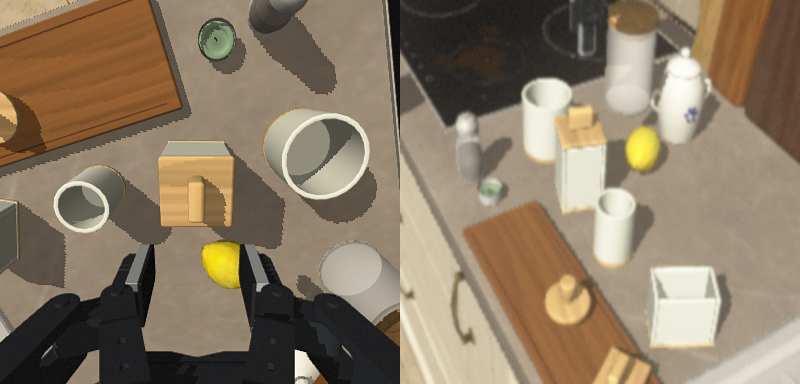

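The square lid sits flat on its canister. From here I'll refine the large rim (385,154) and small rim (141,207) and go for the small lid.

```bash
python3 - <<'E'
from h import *
c=cap('wrist')
print(onz(c,385,154.5,80),onz(c,341,154.5,80),onz(c,429,154.5,80),"small",onz(c,141.5,207,70))
E
python3 -m creep '[[[-1.4,-2,0,0,0,0],[-2.8,-4,0,0,0,0],[-4,-6,-1,0,0,0],[-4.9,-7.3,-2.5,0,0,0],[-4.9,-7.3,-4,0,0,0],[-4.9,-7.3,-5,0,0,0],[-4.9,-7.3,-5.8,0,0,0],[-4.9,-7.3,-6.4,0,0,0],[-4.9,-7.3,-6.68,0,0,0],[-4.9,-7.3,-6.68,0,0,0],[-4.9,-7.3,-6.68,0,0,0],[-4.9,-7.3,-6.68,0,0,0]]]' 45 30 && python3 -m creep '[[[0,0,0,0,0,0],[0,0,0,0,0,0],[0,0,0,0,0,0],[0,0,0,0,0,0],[0,0,0,0,0,0],[0,0,0,0,0,0],[0,0,0,0,0,0],[0,0,0,0,0,0]]]' 10 30
```

```text
[581.09559285 175.26491119  80.        ] [569.53482093 137.71493768  80.        ] [592.65474383 212.8096198   80.        ] small [565.50119931 -58.25510114  70.        ]
time_s: 7.32
eef_pos: [458.0, -126.8, 109.7]
ee_rot: [0.001, 0.148, 0.989, -0.0]
force: [-0.2, 0.4, 0.1]
grip_width: 0.525
grip_force: 0.0
time_s: 7.98
eef_pos: [457.7, -127.1, 109.3]
ee_rot: [0.001, 0.149, 0.989, -0.0]
force: [0.2, 1.0, 7.2]
grip_width: 0.236
grip_force: 29.3
```

```bash
python3 -m creep '[[[0,0,1,0,0,0],[0,0,2.5,0,0,0],[0,0,3.5,0,0,0],[1.1,0.67,3.6,0,0,0],[2.2,1.34,3.6,0,0,0],[3.3,2,3.6,0,0,0],[4.4,2.68,3.2,0,0,0],[4.4,2.68,2.8,0,0,0],[4.4,2.68,2.8,0,0,0],[4.4,2.68,2.8,0,0,0],[4.4,2.68,2.8,0,0,0]]]'
python3 - <<'E'
from h import *
c=cap('wrist')
w=c["image"][:,:,::-1];s=cap('side')["image"][70:262,150:400,::-1]
cv2.imwrite('pics/c5.png',np.hstack([w[:,60:460],cv2.resize(s,(400,384))]))
E
```

```text
time_s: 8.9
eef_pos: [566.6, -60.5, 178.8]
ee_rot: [-0.0, 0.149, 0.989, -0.0]
force: [0.3, -0.3, -0.4]
grip_width: 0.238
grip_force: 29.8
```

View pics/c5.png

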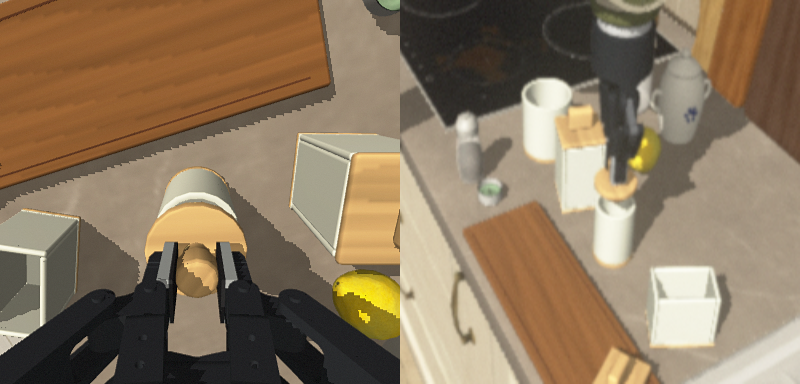

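Run:
```python
from h import *
c=cap("wrist");im=c["image"].astype(int)
print([(v,im[v,258].sum()) for v in range(184,212,1)])
print([(u,im[200,u].sum()) for u in list(range(212,226))+list(range(292,306))])
e=ctrl.sense()["eef_pos"][:2];a=np.radians(-17.1);ax=np.array([np.cos(a),np.sin(a)]);ay=np.array([-ax[1],ax[0]])
for u,v in((258,188),(258,190),(258,192),(258,194),(219,200),(297,200)): q=onz(c,u,v,70)[:2]-e;print(u,v,"ax",(q@ax).round(1),"ay",(q@ay).round(1))
```

```text
[(184, np.int64(498)), (185, np.int64(497)), (186, np.int64(496)), (187, np.int64(496)), (188, np.int64(499)), (189, np.int64(493)), (190, np.int64(476)), (191, np.int64(541)), (192, np.int64(726)), (193, np.int64(721)), (194, np.int64(702)), (195, np.int64(681)), (196, np.int64(667)), (197, np.int64(646)), (198, np.int64(498)), (199, np.int64(429)), (200, np.int64(423)), (201, np.int64(433)), (202, np.int64(366)), (203, np.int64(369)), (204, np.int64(396)), (205, np.int64(421)), (206, np.int64(520)), (207, np.int64(565)), (208, np.int64(559)), (209, np.int64(551)), (210, np.int64(557)), (211, np.int64(550))]
[(212, np.int64(440)), (213, np.int64(439)), (214, np.int64(443)), (215, np.int64(447)), (216, np.int64(445)), (217, np.int64(446)), (218, np.int64(447)), (219, np.int64(434)), (220, np.int64(438)), (221, np.int64(426)), (222, np.int64(445)), (223, np.int64(568)), (224, np.int64(581)), (225, np.int64(593)), (292, np.int64(255)), (293, np.int64(248)), (294, np.int64(256)), (295, np.int64(252)), (296, np.int64(253)), (297, np.int64(253)), (298, np.int64(255)), (299, np.int64(263)), (300, np.int64(254)), (301, np.int64(255)), (302, np.int64(257)), (303, np.int64(256)), (304, np.int64(251)), (305, np.int64(247))]
258 188 ax -28.0 ay 1.1
258 190 ax -26.7 ay 1.1
258 192 ax -25.4 ay 1.1
258 194 ax -24.0 ay 1.1
219 200 ax -20.1 ay -23.7
297 200 ax -20.0 ay 25.9
```

```bash
python3 -m creep '[[[0.06,0.02,-0.2,0,0,0],[0.06,0.02,-0.6,0,0,0],[0.06,0.02,-0.93,0,0,0],[0.06,0.02,-0.93,0,0,0],[0.06,0.02,-0.93,0,0,0],[0.06,0.02,-0.93,0,0,0]]]' && python3 -m creep '[[[0,0,0,0,0,0],[0,0,0,0,0,0],[0,0,0,0,0,0],[0,0,0,0,0,0],[0,0,0,0,0,0],[0,0,1,0,0,0],[0,0,2.5,0,0,0],[0,0,4,0,0,0],[0,0,4,0,0,0],[0,0,4,0,0,0]]]' 45 30
python3 - <<'E'
from h import *
c=cap('wrist')
w=c["image"][:,:,::-1];s=cap('side')["image"][70:262,150:400,::-1]
cv2.imwrite('pics/c6.png',np.hstack([w[:,0:400],cv2.resize(s,(400,384))]))
E
```

```text
time_s: 9.55
eef_pos: [568.4, -59.3, 154.4]
ee_rot: [-0.001, 0.149, 0.989, 0.0]
force: [0.9, -0.3, -1.4]
grip_width: 0.237
grip_force: 30.3
time_s: 10.38
eef_pos: [569.1, -59.5, 257.1]
ee_rot: [0.002, 0.149, 0.989, -0.0]
force: [0.2, 0.5, -0.5]
grip_width: 0.528
grip_force: 0.0
```

View pics/c6.png

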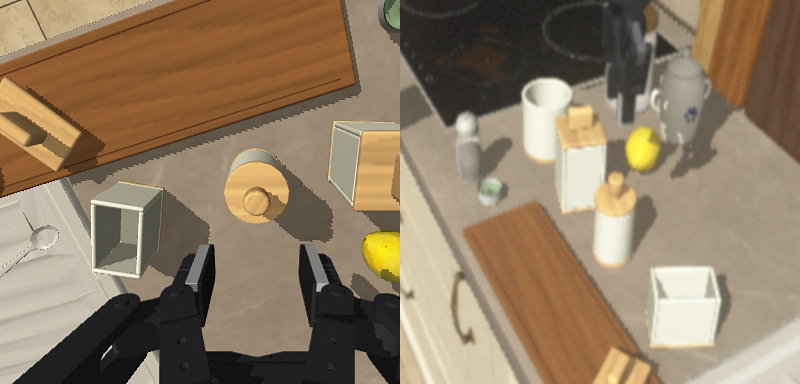

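The small lid is seated. The oblong rim corners are (93,197), (145,207), (138,277) and (91,270). Next I'll look closely at the oblong lid.

```bash
python3 - <<'E'
from h import *
c=cap('wrist');print(ctrl.sense()["joints"].round(2))
q=np.array([onz(c,*p,65)[:2] for p in((92,196.5),(146,206),(138,277.5),(91,271))]);d=np.roll(q,-1,0)-q
print(q.mean(0).round(1),np.linalg.norm(d,axis=1).round(),np.degrees(np.arctan2(d[:,1],d[:,0])).round(1))
E
python3 -m creep '[[[-1,-2,1,0,0,0],[-2,-4,1,0,0,0],[-3.2,-6,1,0,0,0],[-3.2,-8.4,1,0,0,0],[-3.2,-8.4,1,0,0,0],[-3.2,-8.4,1,0,0,0],[-3.2,-8.4,1,0,0,0],[-3.2,-8.4,1,0,0,0],[-3.2,-8.4,1,0,0,0]]]'
python3 -c "
from h import *
print(ctrl.sense()['joints'].round(2))
c=cap('wrist','w7')"
```

```text
[-0.31  0.46  1.43 -0.    1.26 -1.58]
[ 574.5 -201.9] [49. 79. 47. 80.] [  62.   -29.7 -116.4  152.2]
time_s: 11.28
eef_pos: [488.7, -268.6, 279.3]
ee_rot: [-0.001, 0.149, 0.989, 0.001]
force: [-0.0, -0.2, 0.7]
grip_width: 0.528
grip_force: 0.0
[-0.71  0.4   1.43  0.    1.3  -1.99]
```

View pics/w7.png

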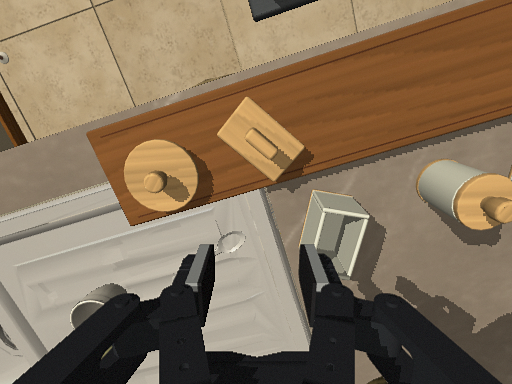

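The oblong lid's plate corners are (248,97), (304,150), (279,181) and (218,133). The large lid's knob top is at (155,181) and its plate centre at (161,176).

Run:
```python
from h import *
c=cap('wrist')
q=np.array([onz(c,*p,32)[:2] for p in((248,97),(304,150),(279,181),(218,133))]);d=np.roll(q,-1,0)-q
print(q.mean(0).round(1),np.linalg.norm(d,axis=1).round(),np.degrees(np.arctan2(d[:,1],d[:,0])).round(1))
print("bar",onz(c,263,141,58),"large plate",onz(c,161,176,32),"knob",onz(c,154,181.5,58))
```

```text
[ 454.9 -250.6] [80. 43. 83. 48.] [  30.8  -54.1 -145.7  121.4]
bar [ 451.03937152 -249.7522123    58.        ] large plate [ 458.41163577 -368.22893739   32.        ] knob [ 457.68405201 -367.07807435   58.        ]
```

```bash
python3 -m creep '[[[-0.4,0.2,-1,0,0,1.4],[-0.8,0.4,-2,0,0,2.8],[-1.32,0.72,-3,0,0,4.2],[-1.32,0.72,-4,0,0,5.6],[-1.32,0.72,-4.6,0,0,7],[-1.32,0.72,-4.6,0,0,8.4],[-1.32,0.72,-4.6,0,0,10],[-1.32,0.72,-4.6,0,0,10],[-1.32,0.72,-4.6,0,0,10],[-1.32,0.72,-4.6,0,0,10],[-1.32,0.72,-4.6,0,0,10],[-1.32,0.72,-4.6,0,0,10]]]'
python3 -c "
from h import *
print(ctrl.sense()['joints'].round(2))
c=cap('wrist','w8')"
```

```text
time_s: 12.38
eef_pos: [455.8, -251.3, 165.3]
ee_rot: [0.0, -0.282, 0.959, -0.0]
force: [-0.1, -0.1, -0.2]
grip_width: 0.531
grip_force: 0.0
[-0.73  0.46  1.68  0.    1.   -2.87]
```

View pics/w8.png

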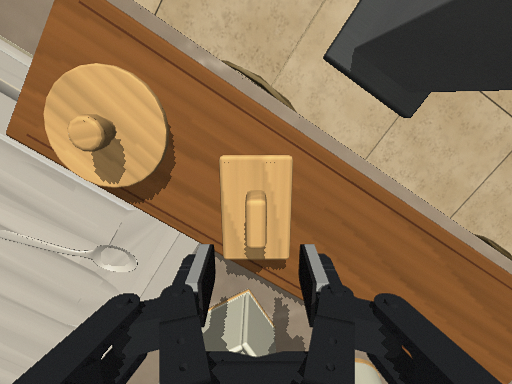

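The bar is at (256,219), centred and upright in the picture. But joint 6 is close to its limit, so I'll back the turn off by 3 degrees, descend and close.

```bash
python3 - <<'E'
from h import *
c=cap('wrist');print(onz(c,256,217,58)[:2]-ctrl.sense()["eef_pos"][:2],onz(c,255.5,207,32)[:2]-ctrl.sense()["eef_pos"][:2])
E
python3 -m creep '[[[0,0,-0.5,0,0,-0.6],[0,0,-1,0,0,-0.6],[0,0,-1.6,0,0,-0.6],[0,0,-2.0,0,0,-0.6],[0,0,-2.21,0,0,-0.6],[0,0,-2.21,0,0,-0.6],[0,0,-2.21,0,0,-0.6],[0,0,-2.21,0,0,-0.6]]]' && python3 -m creep '[[[0,0,0,0,0,0],[0,0,0,0,0,0],[0,0,0,0,0,0],[0,0,0,0,0,0],[0,0,0,0,0,0],[0,0,0,0,0,0],[0,0,0,0,0,0],[0,0,0,0,0,0],[0,0,0,0,0,0]]]' 5 30; python3 -c "
from h import *
print(ctrl.sense()['joints'].round(3))"
```

```text
[-7.45697651 -4.63187556] [-4.76792857 -3.38781803]
time_s: 13.15
eef_pos: [455.9, -251.6, 110.6]
ee_rot: [0.0, -0.258, 0.966, -0.001]
force: [-0.7, 0.3, -0.2]
grip_width: 0.525
grip_force: 0.0
time_s: 13.9
eef_pos: [455.8, -251.5, 110.3]
ee_rot: [0.0, -0.258, 0.966, -0.0]
force: [-1.5, 0.5, 5.5]
grip_width: 0.158
grip_force: 32.6
[-0.73   0.543  1.722  0.     0.876 -2.822]
```

```bash
python3 -m creep '[[[0,0,1,0,0,0],[0,0,2.2,0,0,-0.4],[0,0,3.4,0,0,-1.6],[0.8,0.3,3.6,0,0,-3],[1.6,0.6,3.6,0,0,-4.4],[2.4,0.9,3.6,0,0,-5.8],[3.2,1.2,3.6,0,0,-7.2],[4,1.5,3.6,0,0,-8.6],[4.87,1.88,3.6,0,0,-10],[4.87,1.88,3.2,0,0,-11.5],[4.87,1.88,2.6,0,0,-11.5],[4.87,1.88,2.6,0,0,-11.5],[4.87,1.88,2.6,0,0,-11.5],[4.87,1.88,2.6,0,0,-11.5]]]'
python3 -c "
from h import *
c=cap('wrist','w9')"
```

```text
time_s: 15.07
eef_pos: [577.5, -204.6, 175.5]
ee_rot: [0.0, 0.238, 0.971, -0.0]
force: [0.1, -0.5, -0.6]
grip_width: 0.157
grip_force: 31.8
```

View pics/w9.png

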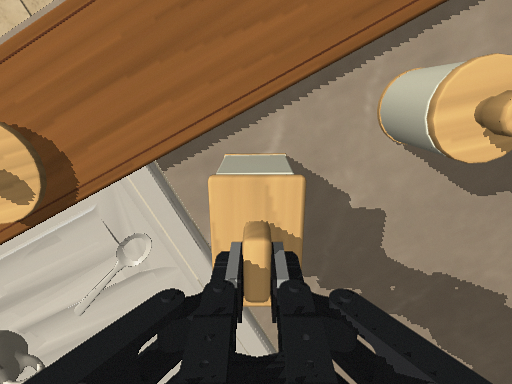

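Run:
```python
from h import *
c=cap("wrist");im=c["image"].astype(int)
print([(v,im[v,235].tolist()) for v in list(range(150,160))+list(range(168,180))])
e=ctrl.sense()["eef_pos"][:2];a=-2*np.arcsin(.238);ax=np.array([np.cos(a),np.sin(a)]);ay=np.array([-ax[1],ax[0]])
f=lambda u,v,z:((onz(c,u,v,z)[:2]-e)@np.stack([ax,ay],1)).round(1)
print("lid",f(256,175.5,97.2),f(209,178,97.2),f(305,178,97.2),"bottom",f(225,154.5,0),f(287,154.5,0),"rim?",f(217,173,65),f(295,173,65))
```

```text
[(150, [146, 130, 111]), (151, [148, 133, 113]), (152, [144, 129, 111]), (153, [157, 127, 87]), (154, [223, 192, 141]), (155, [186, 178, 154]), (156, [156, 152, 134]), (157, [154, 152, 131]), (158, [155, 152, 132]), (159, [155, 153, 133]), (168, [157, 155, 135]), (169, [158, 155, 137]), (170, [157, 153, 135]), (171, [155, 152, 133]), (172, [180, 177, 154]), (173, [240, 239, 216]), (174, [172, 157, 126]), (175, [171, 134, 84]), (176, [191, 148, 94]), (177, [212, 166, 103]), (178, [222, 175, 111]), (179, [221, 175, 110])]
lid [-44.1  -0.1] [-42.8 -24.3] [-42.7  25.1] bottom [-36.6 -26.1] [-36.6  25.4] rim? [-37.3 -24.5] [-37.2  24.1]
```

```bash
python3 -m creep '[[[0.21,-0.11,-0.1,0,0,0],[0.21,-0.11,-0.3,0,0,0],[0.21,-0.11,-0.6,0,0,0],[0.21,-0.11,-0.95,0,0,0],[0.21,-0.11,-0.95,0,0,0],[0.21,-0.11,-0.95,0,0,0],[0.21,-0.11,-0.95,0,0,0]]]' && python3 -m creep '[[[0,0,0,0,0,0],[0,0,0,0,0,0],[0,0,0,0,0,0],[0,0,0,0,0,0],[0,0,0,0,0,0],[0,0,1,0,0,0],[0,0,2.5,0,0,0],[0,0,4,0,0,0],[0,0,4,0,0,0],[0,0,4,0,0,0]]]' 45 30
python3 - <<'E'
from h import *
c=cap('wrist')
w=c["image"][:,:,::-1];s=cap('side')["image"][130:322,190:440,::-1]
cv2.imwrite('pics/c10.png',np.hstack([w[:,0:400],cv2.resize(s,(400,384))]))
E
```

```text
time_s: 15.75
eef_pos: [582.4, -207.0, 150.4]
ee_rot: [-0.001, 0.239, 0.971, 0.0]
force: [-0.3, 0.5, -1.6]
grip_width: 0.157
grip_force: 33.2
time_s: 16.58
eef_pos: [583.1, -207.4, 253.3]
ee_rot: [0.002, 0.239, 0.971, -0.001]
force: [0.8, 0.4, -0.6]
grip_width: 0.526
grip_force: 0.0
```

View pics/c10.png

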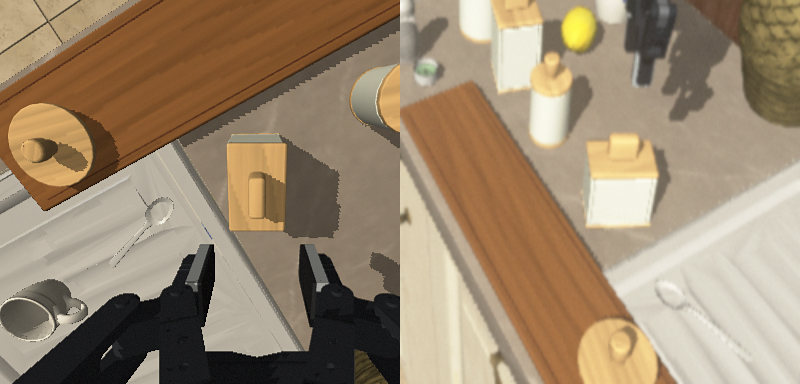

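The oblong lid is seated. Now the large lid.

```bash
python3 -m creep '[[[-1.2,-1.6,0,0,0,0],[-2.4,-3.2,0,0,0,0],[-3.6,-4.8,-0.5,0,0,0],[-4.98,-6.4,-1.5,0,0,0],[-4.98,-6.4,-3,0,0,0],[-4.98,-6.4,-4.2,0,0,0],[-4.98,-6.4,-5,0,0,0],[-4.98,-6.4,-5.5,0,0,0],[-4.98,-6.4,-5.73,0,0,0],[-4.98,-6.4,-5.73,0,0,0],[-4.98,-6.4,-5.73,0,0,0],[-4.98,-6.4,-5.73,0,0,0]]]' 45 30 && python3 -m creep '[[[0,0,0,0,0,0],[0,0,0,0,0,0],[0,0,0,0,0,0],[0,0,0,0,0,0],[0,0,0,0,0,0],[0,0,0,0,0,0],[0,0,0,0,0,0],[0,0,0,0,0,0],[0,0,0,0,0,0]]]' 10 30
```

```text
time_s: 17.68
eef_pos: [458.6, -367.3, 109.0]
ee_rot: [0.001, 0.238, 0.971, -0.001]
force: [-0.3, -0.5, -0.5]
grip_width: 0.526
grip_force: 0.0
time_s: 18.43
eef_pos: [458.5, -367.3, 108.9]
ee_rot: [0.001, 0.239, 0.971, -0.0]
force: [-0.5, 1.4, 5.8]
grip_width: 0.238
grip_force: 29.4
```

```bash
python3 -m creep '[[[0,0,1,0,0,0],[0,0,2.5,0,0,0],[0,0,4,0,0,0],[0,0,5.2,0,0,0],[0.4,1.5,5.4,0,0,0],[0.8,3,5.4,0,0,0],[1.2,4.5,5.4,0,0,0],[1.5,6,5.4,0,0,0],[1.8,7.5,5.4,0,0,0],[2.1,9,5.4,0,0,0],[2.5,10.5,5.4,0,0,0],[2.9,12,5.4,0,0,0],[3.3,13.5,5.4,0,0,0],[3.7,15,5.4,0,0,0],[4.1,16.5,5.4,0,0,0],[4.5,18,5.4,0,0,0],[4.8,19.5,5.4,0,0,0],[5.06,21.71,5.4,0,0,0],[5.06,21.71,5.4,0,0,0],[5.06,21.71,5.4,0,0,0]]]' && python3 -m creep '[[[0,0,-0.8,0,0,0],[0,0,-1.6,0,0,0],[0,0,-2.2,0,0,0],[0,0,-2.2,0,0,0],[0,0,-2.2,0,0,0],[0,0,-2.2,0,0,0]]]'
python3 -c "
from h import *
c=cap('wrist','w11')"
```

```text
time_s: 20.1
eef_pos: [584.2, 178.8, 242.5]
ee_rot: [-0.0, 0.237, 0.972, 0.0]
force: [-0.3, 0.3, -1.3]
grip_width: 0.238
grip_force: 29.9
time_s: 20.6
eef_pos: [585.1, 174.9, 189.1]
ee_rot: [0.001, 0.239, 0.971, 0.0]
force: [-0.2, 0.5, -0.9]
grip_width: 0.241
grip_force: 29.9
```

View pics/w11.png

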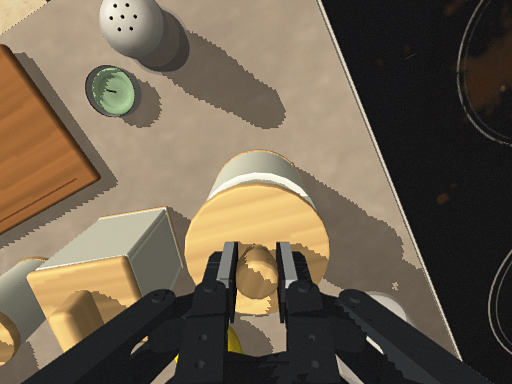

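The held lid spans columns 185–329. The canister's near rim is visible around (262,173), slightly to the right.

Run:
```python
from h import *
c=cap("wrist");im=c["image"].astype(int)
m=(im[:,:,2]>195)&(im[:,:,0]>215);m[:,:195]=0;m[:,325:]=0;m[:150]=0;m[215:]=0
ys,xs=np.nonzero(m)
e=ctrl.sense()["eef_pos"][:2];a=-2*np.arcsin(.239);A=np.array([[np.cos(a),-np.sin(a)],[np.sin(a),np.cos(a)]])
P=np.array([(onz(c,u,ys[xs==u].min()-.5,80)[:2]-e)@A for u in range(225,300,4) if (xs==u).any()])
from scipy.optimize import least_squares
r=least_squares(lambda p:np.hypot(*(P-p).T)-40,[0,0],loss='soft_l1');print(len(P),P.round(1)[::4],"centre tool",r.x.round(1),"world",(A@r.x).round(1),r.cost)
f=lambda u,v:((onz(c,u,v,112)[:2]-e)@A).round(1)
print("lid near",f(257,182.5),"sides",f(185,245),f(329,245))
```

```text
19 [[-42.1 -19.2]
 [-36.5  -9.5]
 [-37.7   0.4]
 [-37.1  10.3]
 [-32.6  20.4]] centre tool [2.  0.8] world [ 2.2 -0.2] 8.019893420393513
lid near [-40.5   0.4] sides [ -4.7 -39.3] [-4.7 40.1]
```

```bash
python3 -m creep '[[[0.08,0.01,-0.1,0,0,0],[0.08,0.01,-0.4,0,0,0],[0.08,0.01,-0.7,0,0,0],[0.08,0.01,-0.95,0,0,0],[0.08,0.01,-0.95,0,0,0],[0.08,0.01,-0.95,0,0,0],[0.08,0.01,-0.95,0,0,0]]]' && python3 -m creep '[[[0,0,0,0,0,0],[0,0,0,0,0,0],[0,0,0,0,0,0],[0,0,0,0,0,0],[0,0,0,0,0,0],[0,0,1,0,0,0],[0,0,2.5,0,0,0],[0,0,4,0,0,0],[-0.5,0.8,5,0,0,0],[-1.5,2,5,0,0,0],[-2.5,3.5,5,0,0,0],[-3,4,5,0,0,0],[-3,4,5,0,0,0],[-3,4,5,0,0,0],[-3,4,5,0,0,0]]]' 45 30
python3 - <<'E'
from h import *
t=cap('top')["image"][110:260,90:390,::-1];s=cap('side')["image"][80:280,160:360,::-1]
cv2.imwrite('pics/c12.png',np.hstack([cv2.resize(t,(400,200)),np.zeros((200,0,3),np.uint8)]) if 0 else np.vstack([cv2.resize(t,(560,280)),cv2.resize(s,(560,310))[:,:]]))
E
```

```text
time_s: 21.28
eef_pos: [586.7, 175.8, 163.9]
ee_rot: [0.0, 0.239, 0.971, -0.0]
force: [0.7, -1.1, 1.0]
grip_width: 0.234
grip_force: 30.7
time_s: 22.53
eef_pos: [512.1, 275.3, 289.2]
ee_rot: [0.0, 0.239, 0.971, -0.0]
force: [-0.2, 0.2, -0.4]
grip_width: 0.524
grip_force: 0.0
```

View pics/c12.png

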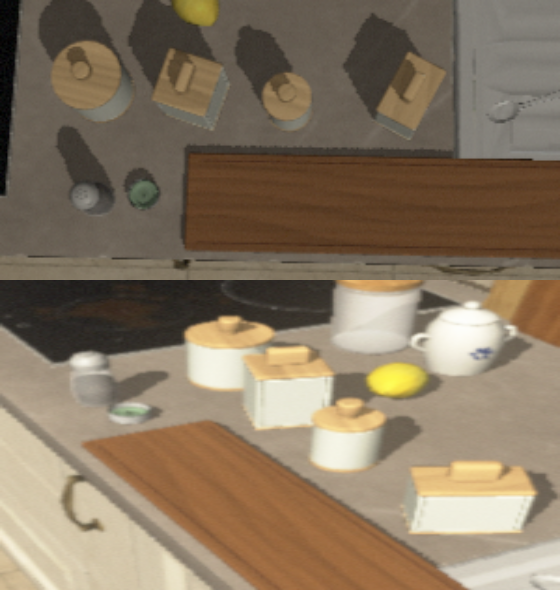

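All four lids sit flat and level on their own canisters. The shaker and tea light are where they were, and the arm is clear.

```bash
python3 -c "
from rig import ctrl
print(ctrl.finish_job())"
```

```text
the job is handed in; nothing more can be done
None
```

All four lids are seated flat on their matching canisters, the salt shaker and tea light were not moved, and the job was handed in at about 22.6 s of the 88 s allowed.

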